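# Show the brass press punch to the inspection camera

### The job

Pull the press's sliding bed (the plate with the red knob) out all the way to its stop, lift the brass punch (not the dark steel one) out of its nest, and present its round underside to the tilted inspection camera: centred on the lens, square to it, 80 mm in front of the glass. Finish while holding the punch there, still and in the air: do not put it down or let go. Touch nothing against the camera, leave the steel punch seated in its nest, and do not disturb the bottle, the jar or the spanner.

Things in the scene. Friction and masses are not known exactly. Their poses are not given: they have to be found in the camera images.
- press: Green hand press, two steel columns, black handwheel, 445 mm high, fixed. Origin: on the bench, midway between the columns. Its -x is its front, the way the bed slides out; z up. Columns and head: within 55 mm of the origin in x, 120 mm in y. Underside of the ram 172 mm above the bench. Behind: pump to x = 200 mm. Base and rails (up to 74 mm high) reach x = -300 mm.
- bed (a joint): Travel of the sliding bed, m: 0 = in (as found), 0.19 = out at the stop. Slides along the press's -x with 3 to 5 N, stays where left. Flat aluminium plate 260 x 90 x 16 mm, top 78 mm above the bench. Two nests on its centre line, 44 mm wide, 6 mm deep: at press x = -38 and +38 mm when in, -228 and -152 mm when out. Either punch may be in either nest.
- bed_knob (a point): Grip point on the upright red knob at the front end of the bed, on its centre line, 108 mm above the bench, 170 mm in front of the press's origin while the bed is in. Knob 22 mm across, top 14 mm above this point, on a collar 32 mm wide whose top is 26 mm below it. Pinch it from above.
- brass_punch: The punch to show, all brass: a disc 40 mm across, 14 mm thick, with a plain round stem 18 mm across and 46 mm tall on top; 60 mm high, about 0.23 kg. Origin: centre of its flat underside (the face to show); z along the stem, away from the face. Starts upright in a nest, underside 72 mm above the bench. Take it by the stem from above.
- steel_punch: The same punch in dark steel, in the other nest. It stays there.
- lens: Lens head of the inspection camera: white ring light 64 mm across around a dark blue glass, black barrel, blue housing. Origin: centre of the glass, 105 mm above the bench; z points out of the lens along its line of sight, which leans 0.52 rad (30 degrees) from vertical, up and back towards the robot. The part belongs on this axis, 80 mm out.
- camera: Fixed foot of the inspection camera, grey, 110 x 90 x 18 mm, with two brackets. Origin on the bench under the centre of the glass; its -x is the way the lens leans.
- wash_bottle: Bystander: white bottle with a red cap, 56 mm across, 120 mm tall. Origin: centre of its underside.
- spanner: Bystander: spanner lying on the bench, 160 mm long, along its own x. Origin: near the middle of its length, on its underside.
- jar: Bystander: amber jar with black cap, 60 mm across, 80 mm tall. Origin: centre of its underside.
Not all that is in view belongs to the job. Of the things shaped like the brass_punch, the brass one is meant. There is more than one size of the camera; the job needs the larger.

How it is judged:
By the outcome, as a careful person would: the job done as asked, in the order asked, and still so for the second after the job is handed in, while the arm keeps its last pose, push and grip.
It also fails if it takes over 54 s, if anything falls off the work surface, if the arm or the gripper's body presses on something with over 40 N, if the wrist force passes 120 N, or if a joint passes its speed limit or range.

### The arm

A 6-joint arm with a two-finger parallel gripper is mounted at the origin on the work surface. World frame = base frame: x ahead of the robot, y to its left, z up, the work surface at z = 0. Lengths are in m, angles in degrees, forces in N, time in s.
With the tool pointing down it reaches from about 0.25 to 0.725 m from the base axis. Payload 9.7 kg.
Tool frame: the origin (TCP) lies midway between the tips of the shut fingers; the grasp point (between the pads) lies 19 mm behind it; z points along the fingers, y is the line along which they close (so a half turn about z gives the same grasp; the last joint's range is limited). The gripper opens to 85 mm and grips with 20 to 120 N. Pads are 22 mm wide; open, the fingers measure 114 mm over their backs; the gripper's body (76 mm by 85 mm) begins 54 mm behind the grasp point. The pads swing forward as they close: fully open they stand 13 mm farther back than shut.
Start: joints at [64.4, 4.979, 10.078, 95.1, 0, 90], TCP at [0.238, 0.496, 0.231] pointing down, gripper open.
Joint ranges: [-179.16, 179.16], [-48.56, 103.87], [-65.8, 70.77], [-126.05, 130.52], [-82.76, 87.17], [-180, 180]. Speed limits (degrees/s): [127.2, 127.2, 147.25, 180, 180, 180].

### API

Orientations are given as [roll, pitch, yaw] about the fixed x, y, z axes, in that order (R = Rz(yaw) Ry(pitch) Rx(roll)).
In Python, from workcell import * gives the robot as it stands.
- The arm moves only by the tool servo_tool, never from a script. Its argument "moves" is a list of rows, each a list of 4 numbers: the shift along the world's x, y, z in cm, then the turn about the world's z in rad. A call has 1 to 20 rows; each row is the pose to reach, as a shift and turn from the pose commanded when the call began; what a row does not reach only later rows make up. A row lasts 1/12 s, in which the tool goes at most 41.7 mm and 7.16 degrees, less where a joint would pass 70% of its speed; a pose out of reach is approached as far as the arm can. A call with a gripper value outside its range is refused whole. "claw" is the closure, from 0 (fully open) to 1 (shut), set as the call begins (left out, the last holds). The fingers move at their own pace and stop on an object; "force" is the grip in N (left out, the last holds). Time passes only in rows, so rows that repeat a pose let the fingers close. It gives the time, the measured TCP pose, the force, the opening and the grip force at its end, in the units of the state.
- get_obs(): the state, without advancing time (a new reading comes with each control period).
- camera(name): name is "side" or "top"; returns the picture (480x640x3 uint8, red, green, blue); there is no depth.
- get_calibration(name): a dict with "fx", "fy", "cx", "cy" (pixels), "k1" (the pictures are not rectified: a ray, as slopes to the right and down, at radius r is drawn at 1 + k1 r^2 times it, then the intrinsics apply), "rvec" (rotation vector, rad) and "tvec" (3), from world to camera coordinates, as OpenCV has them. Camera axes: x right, y down, z forward; pixel columns grow to the right and rows downward; lengths in m; the calibration is good to about 2 mm. A picture is of the moment at which its call begins. get_calibration takes no time and is no camera call.
- job_done(): hands the job in; it is judged then, once.
The state is a dict: "time": time; "q": joint angles; "qd": joint speeds; "joint_efforts": joint torques, N m; "ee_pos": TCP position; "tcp_rot": TCP orientation; "wrist_force": force on the tool from outside, world axes, zero at the start; "torque": the same for the moment, N m; "opening": finger opening in m; "grasp_force": force on a finger pad.
Only numpy, scipy, OpenCV 4.12 (cv2) and the standard library are available. Lean on these libraries where they do the work, as an engineer would, in place of code of your own. Each camera call takes 0.05 s, during which the arm holds its last target. There are 200 camera calls.

## Working session

There is one attempt and no reset: what is moved stays moved. The work goes in short steps, Python scripts to look and compute and a tool call to move; the robot and the scene stay as the last step left them, time stands still between calls to the robot, and variables do not carry over. Pictures are saved under pics/ and viewed, at most 10 in all, crops included, and the job is handed in when it is done.

Besides the shell and the picture viewer there is one more tool, called after "Request:" as name(argument=value, ...), one argument or row to a line, values as JSON. servo_tool: Moves the arm, as the interface text tells. Its arguments: {"type":"object","properties":{"moves":{"type":"array","items":{"type":"array","items":{"type":"number"}}},"claw":{"type":"number"},"force":{"type":"number"}},"required":["moves"]}

```bash
ls; mkdir -p pics; python3 - <<'E'
from workcell import *
import cv2,numpy as np
print(get_obs())
for n in("side","top"):
    cv2.imwrite(f"pics/{n}0.png",camera(n)[:,:,::-1]); c=get_calibration(n); print(n,c, -cv2.Rodrigues(np.array(c["rvec"],float))[0].T@np.array(c["tvec"]))
E
```

```text
pics
{'time': 0.0, 'q': array([ 6.44022372e+01,  5.01106063e+00,  1.00333040e+01,  9.50991169e+01,
       -2.41835039e-03,  8.99994724e+01]), 'qd': array([ 0.0234693 , -0.00659341,  0.03714507,  0.06423854,  0.05070213,
       -0.05882763]), 'joint_efforts': array([ 3.97225594e-03, -5.20378911e+01,  4.64813697e+01,  1.58292800e-02,
        3.29618424e-04,  3.73696423e-06]), 'ee_pos': array([0.23753791, 0.49580171, 0.23057315]), 'tcp_rot': array([-1.79923126e+02,  2.41764027e-03,  1.54402768e+02]), 'wrist_force': array([0.46519945, 0.06976785, 0.18370235]), 'torque': array([ 0.07895113,  0.00896292, -0.07590961]), 'grasp_force': 0.0, 'opening': 0.0854405220596187}
side {'fx': 593.0136426588678, 'fy': 593.0136426588678, 'cx': 319.5859997657723, 'cy': 245.85838789560273, 'k1': -0.1579646502459643, 'rvec': array([ 0.26593137, -2.88212201,  1.01654654]), 'tvec': array([0.56051929, 0.15279423, 1.18670811])} [0.42128443 0.71820568 1.02591623]
top {'fx': 435.22763882231715, 'fy': 435.22763882231715, 'cx': 326.39450830877036, 'cy': 245.9612961058419, 'k1': -0.06237902169054009, 'rvec': array([ 2.15471131, -2.21347856,  0.16126668]), 'tvec': array([-0.04491113,  0.5810498 ,  0.92738964])} [ 0.47677971 -0.02125434  0.9858584 ]
```

View pics/side0.png

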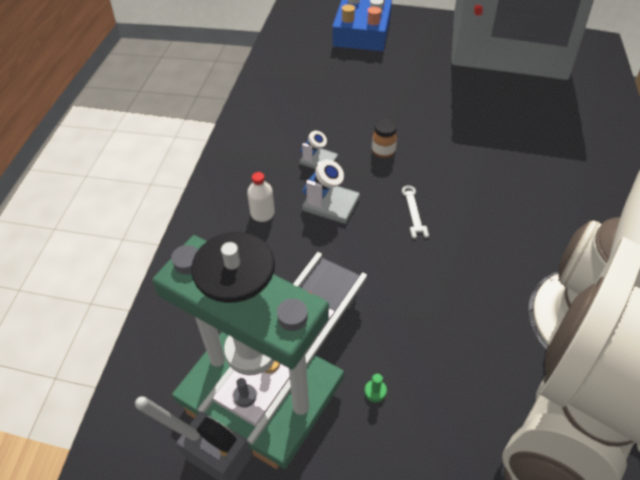

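View pics/top0.png

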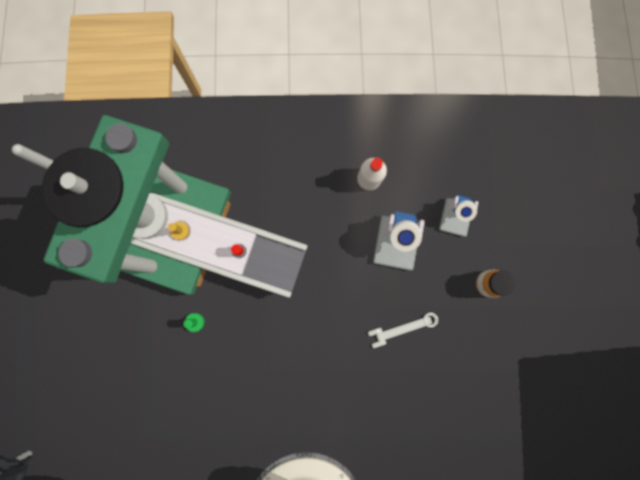

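```bash
cat > h.py <<'E'
import numpy as np, cv2
from workcell import *
class Cam:
    def __init__(s,n):
        c=get_calibration(n); s.K=np.array([[c["fx"],0,c["cx"]],[0,c["fy"],c["cy"]],[0,0,1]]); s.D=np.array([c["k1"],0,0,0.])
        s.r=np.array(c["rvec"],float); s.t=np.array(c["tvec"],float); s.R=cv2.Rodrigues(s.r)[0]; s.o=-s.R.T@s.t
    def ray(s,p):
        u=cv2.undistortPoints(np.array([[p]],float),s.K,s.D)[0,0]; d=s.R.T@np.array([*u,1]); return d/np.linalg.norm(d)
    def plane(s,p,z):
        d=s.ray(p); return s.o+d*(z-s.o[2])/d[2]
    def proj(s,X): return cv2.projectPoints(np.array(X,float).reshape(-1,1,3),s.r,s.t,s.K,s.D)[0][:,0]
def tri(a,pa,b,pb):
    A=[];y=[]
    for c,p in((a,pa),(b,pb)):
        d=c.ray(p);P=np.eye(3)-np.outer(d,d);A.append(P);y.append(P@c.o)
    X=np.linalg.lstsq(np.vstack(A),np.hstack(y),rcond=None)[0]
    return X,[np.linalg.norm(P@X-q)*1e3 for P,q in zip(A,y)]
def crop(im,x,y,w,h,k): return cv2.resize(im[y:y+h,x:x+w],None,fx=k,fy=k,interpolation=cv2.INTER_CUBIC)
S=Cam("side");T=Cam("top")
E
python3 - <<'E'
from h import *
t=cv2.imread("pics/top0.png");s=cv2.imread("pics/side0.png")
a=crop(t,125,190,190,120,4); b=np.hstack([crop(t,365,195,70,85,5),crop(s,295,150,80,85,5)])
b=cv2.resize(b,None,fx=1,fy=1);print(a.shape,b.shape)
cv2.imwrite("pics/a.png",a);cv2.imwrite("pics/b.png",b)
E
```

```text
(480, 760, 3) (425, 750, 3)
```

View pics/a.png

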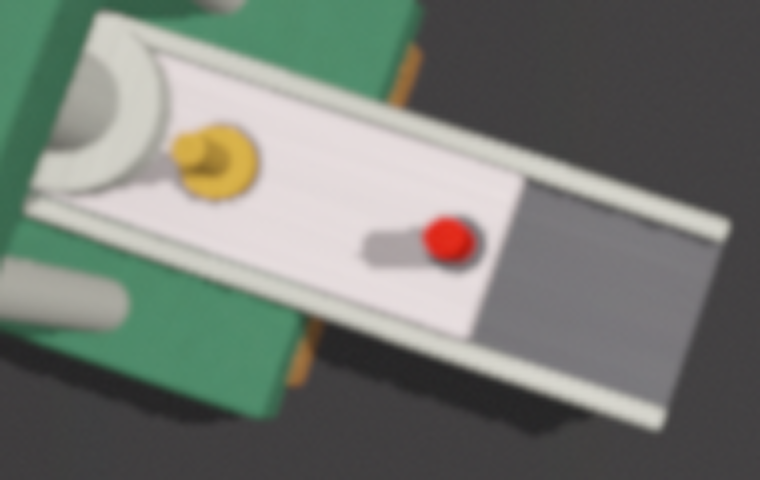

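View pics/b.png

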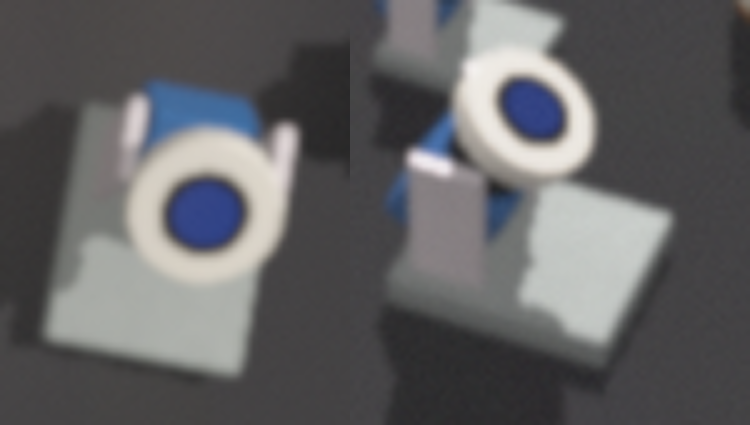

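```bash
python3 - <<'E'
from h import *
np.set_printoptions(precision=4,suppress=True)
f=lambda p,o,k:((p[0]+.5)/k-.5+o[0],(p[1]+.5)/k-.5+o[1])
A=lambda u,v,z:T.plane(f((u,v),(125,190),4),z)
kn=A(449,238,.122);d=A(219,162,.086);st=A(190,150,.132);b1=A(525,180,.078);b2=A(469,338,.078);r1=A(730,222,.074);r2=A(661,428,.074)
print("knob",kn,"disc",d,"stem",st,"bed",b1,b2,(b1+b2)/2,np.linalg.norm(b1-b2),"rails",r1,r2,(r1+r2)/2)
yw=lambda v:np.degrees(np.arctan2(v[1],v[0]))
print("press +x yaw:",yw(d-kn),yw(st-kn),yw(b2-b1)-90,yw(r2-r1)-90,"bed upper edge",yw(A(160,57,.078)-b1), "rail edge",yw(A(100,12,.074)-A(730,222,.074)),"knob-nest",np.linalg.norm(d[:2]-kn[:2]))
h=np.linspace(0,0,1)
B=(365,195)
g=f((206,213),B,5);gs=f((532-350,108),(295,150),5)
L,e=tri(T,g,S,gs);print("lens tri",L,e,"top plane",T.plane(g,.105),"side plane",S.plane(gs,.105))
c1=T.plane(f((43,341),B,5),.018);c2=T.plane(f((241,376),B,5),.018);c3=T.plane(f((80,104),B,5),.018)
print("foot",c1,c2,c3,np.linalg.norm(c1-c2),np.linalg.norm(c1-c3),"cam x yaw",yw(c2-c1)+90,yw(c3-c1))
sc1=S.plane(f((605-350,350),(295,150),5),.018);sc2=S.plane(f((672-350,215),(295,150),5),.018);sc3=S.plane(f((388-350,280),(295,150),5),.018)
print("side foot",sc1,sc2,sc3,yw(sc1-sc2),yw(sc3-sc1))
E
```

```text
knob [0.5681 0.1212 0.122 ] disc [0.6145 0.2463 0.086 ] stem [0.6138 0.2471 0.132 ] bed [0.6023 0.0886 0.078 ] [0.5203 0.1185 0.078 ] [0.5613 0.1035 0.078 ] 0.08728392125379948 rails [ 0.5779 -0.0183  0.074 ] [0.4711 0.0202 0.074 ] [0.5245 0.001  0.074 ]
press +x yaw: 69.62876299736392 70.01621971559405 69.91595823167805 70.1917990987487 bed upper edge 69.89178139472914 rail edge 70.0491912422686 knob-nest 0.13346697108881264
lens tri [ 0.5855 -0.2209  0.1088] [np.float64(0.09978669640571708), np.float64(0.09978669640497144)] top plane [ 0.5859 -0.2218  0.105 ] side plane [ 0.5863 -0.2248  0.105 ]
foot [ 0.5407 -0.1649  0.018 ] [ 0.5225 -0.2539  0.018 ] [ 0.6479 -0.1862  0.018 ] 0.09081975934186465 0.10931798722168251 cam x yaw -11.548199684198778 -11.237276602988139
side foot [ 0.5418 -0.1647  0.018 ] [ 0.5242 -0.2542  0.018 ] [ 0.6475 -0.1896  0.018 ] 78.8945753112733 -13.265537272379358
```

Request:
servo_tool(
  moves=[
    [9,-34,0,0.098],
    [9,-34,0,0.098],
    [9,-34,0,0.098],
    [9,-34,0,0.098],
    [9,-34,0,0.098],
    [9,-34,0,0.098],
    [9,-34,0,0.098],
    [9,-34,0,0.098],
    [9,-34,0,0.098],
    [9,-34,0,0.098],
    [33,-37.5,-5,0.098],
    [33,-37.5,-5,0.098],
    [33,-37.5,-5,0.098],
    [33,-37.5,-5,0.098],
    [33,-37.5,-5,0.098],
    [33,-37.5,-5,0.098],
    [33,-37.5,-5,0.098],
    [33,-37.5,-5,0.098],
    [33,-37.5,-5,0.098],
  ],
  claw=0.45,
  force=60,
)

```text
time: 1.68
ee_pos: [0.5671, 0.1215, 0.1807]
tcp_rot: [-180.0, -0.1, 160.0]
wrist_force: [0.3, -1.0, 0.4]
opening: 0.047
grasp_force: 0.0
```

Request:
servo_tool(
  moves=[
    [0.1,0,-3,0],
    [0.1,0,-6,0],
    [0.1,0,-9.0,0],
    [0.1,0,-9.0,0],
    [0.1,0,-9.0,0],
  ],
)

```text
time: 2.1
ee_pos: [0.5672, 0.1215, 0.092]
tcp_rot: [-180.0, -0.0, 160.1]
wrist_force: [1.1, -0.1, 1.3]
opening: 0.0471
grasp_force: 0.0
```

Request:
servo_tool(
  moves=[
    [0,0,0,0],
    [0,0,0,0],
    [0,0,0,0],
    [0,0,0,0],
    [0,0,0,0],
    [0,0,0,0],
  ],
  claw=1,
)

```text
time: 2.6
ee_pos: [0.5697, 0.1217, 0.0947]
tcp_rot: [179.8, 0.2, 160.0]
wrist_force: [-2.9, 2.4, 8.3]
opening: 0.0202
grasp_force: 58.3
```

Request:
servo_tool(
  moves=[
    [-0.26,-0.7,0,0],
    [-0.7,-1.9,0,0],
    [-1.2,-3.3,0,0],
    [-1.7,-4.7,0,0],
    [-2.2,-6.05,0,0],
    [-2.7,-7.4,0,0],
    [-3.2,-8.8,0,0],
    [-3.7,-10.2,0,0],
    [-4.2,-11.55,0,0],
    [-4.7,-12.9,0,0],
    [-5.2,-14.3,0,0],
    [-5.7,-15.65,0,0],
    [-6.1,-16.75,0,0],
    [-6.35,-17.45,0,0],
    [-6.5,-17.85,0,0],
    [-6.5,-17.85,0,0],
    [-6.5,-17.85,0,0],
  ],
)

```text
time: 4.02
ee_pos: [0.5048, -0.0551, 0.0947]
tcp_rot: [179.6, 0.1, 160.1]
wrist_force: [-3.2, 16.6, 11.5]
opening: 0.0201
grasp_force: 59.7
```

Request:
servo_tool(
  moves=[
    [-0.07,-0.19,0,0],
    [-0.1,-0.28,0,0],
    [-0.1,-0.28,0,0],
    [-0.1,-0.28,0,0],
  ],
)

```text
time: 4.35
ee_pos: [0.5047, -0.0551, 0.0947]
tcp_rot: [179.3, 0.1, 160.2]
wrist_force: [2.4, 33.1, 8.9]
opening: 0.0203
grasp_force: 60.1
```

Request:
servo_tool(
  moves=[
    [0.1,0.28,0,0],
    [0.1,0.28,0,0],
    [0.1,0.28,0,0],
    [0.1,0.28,0,0],
  ],
  claw=0.45,
)

```text
time: 4.68
ee_pos: [0.504, -0.0578, 0.0921]
tcp_rot: [-180.0, 0.1, 160.0]
wrist_force: [-0.9, 0.4, -0.2]
opening: 0.0473
grasp_force: 0.0
```

Request:
servo_tool(
  moves=[
    [0,0,3,0],
    [0,0,6,0],
    [0,0,9,0],
    [-6,2,12,0],
    [-10,4,12,0],
    [-12,6,12,0],
    [-12,6,12,0],
    [-12,6,12,0],
  ],
)

```text
time: 5.35
ee_pos: [0.3817, 0.0033, 0.2129]
tcp_rot: [179.9, 0.1, 160.1]
wrist_force: [-0.2, 0.7, 0.1]
opening: 0.0469
grasp_force: 0.0
```

```bash
python3 - <<'E'
from h import *
t=camera("top")[:,:,::-1];s=camera("side")[:,:,::-1]
cv2.imwrite("pics/t1.png",t);cv2.imwrite("pics/s1.png",s)
cv2.imwrite("pics/c.png",np.hstack([crop(t,165,200,190,140,2),crop(s,240,230,190,140,2)]))
E
```

```text
(no output)
```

View pics/c.png

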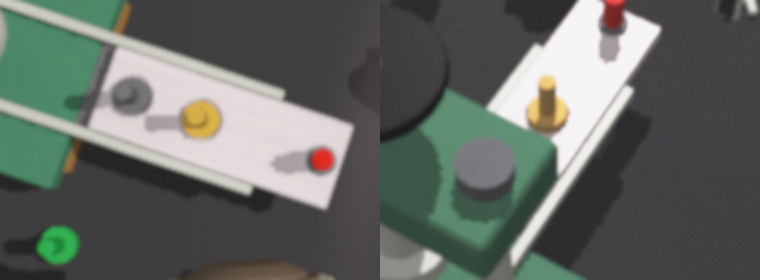

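```bash
python3 - <<'E'
from h import *
np.set_printoptions(precision=4,suppress=True)
im=cv2.imread("pics/t1.png");hsv=cv2.cvtColor(im,cv2.COLOR_BGR2HSV)
ims=cv2.imread("pics/s1.png")
f=lambda u,v,o:((u+.5)/2-.5+o[0],(v+.5)/2-.5+o[1])
p=f(195,117,(165,200));q=f(167,81,(240,230))
print("stem",T.plane(p,.132),S.plane(q,.132),tri(T,p,S,q))
print("disc",T.plane(f(201.5,120,(165,200)),.086),"knob",T.plane(f(322,160,(165,200)),.122),"sideknob",S.plane(f(614-380,0,(240,230)),.122))
kn=np.array([.5681,.1212]);u=np.array([np.cos(np.radians(70)),np.sin(np.radians(70))])
print("pred brass",kn+(.132-.19)*u,"steel",kn+(.208-.19)*u)
E
```

```text
stem [0.5478 0.0701 0.132 ] [0.5492 0.0676 0.132 ] (array([0.5481, 0.0698, 0.135 ]), [np.float64(0.5895814124102291), np.float64(0.5895814124097656)])
disc [0.5483 0.0684 0.086 ] knob [ 0.5027 -0.0536  0.122 ] sideknob [ 0.5031 -0.0508  0.122 ]
pred brass [0.5483 0.0667] steel [0.5743 0.1381]
```

Request:
servo_tool(
  moves=[
    [4,1.6,0,0],
    [8,3.2,0,0],
    [12,4.8,0,0],
    [16.7,6.5,-1,0],
    [16.7,6.5,-1,0],
    [16.7,6.5,-4,0],
    [16.7,6.5,-7,0],
    [16.7,6.5,-10,0],
    [16.7,6.5,-11.4,0],
    [16.7,6.5,-11.4,0],
    [16.7,6.5,-11.4,0],
  ],
)

```text
time: 6.37
ee_pos: [0.5507, 0.0668, 0.0964]
tcp_rot: [-179.9, -0.1, 160.0]
wrist_force: [0.2, -0.3, -0.2]
opening: 0.0468
grasp_force: 0.0
```

Request:
servo_tool(
  moves=[
    [-0.2,0.15,0.3,0],
    [-0.2,0.15,0.3,0],
  ],
)

```text
time: 6.53
ee_pos: [0.5496, 0.069, 0.1025]
tcp_rot: [179.9, 0.1, 160.0]
wrist_force: [0.2, 0.1, 0.3]
opening: 0.047
grasp_force: 0.0
```

Request:
servo_tool(
  moves=[
    [0,0,0,0],
    [0,0,0,0],
    [0,0,0,0],
    [0,0,0,0],
    [0,0,0,0],
    [0,0,0,0],
  ],
  claw=1,
  force=30,
)

```text
time: 7.03
ee_pos: [0.5492, 0.0692, 0.1013]
tcp_rot: [179.9, 0.1, 160.0]
wrist_force: [-0.7, 0.1, 5.8]
opening: 0.0172
grasp_force: 29.3
```

Request:
servo_tool(
  moves=[
    [-0.28,0.1,0.08,0],
    [-0.55,0.2,0.15,0],
    [-0.74,0.27,0.2,0],
    [-0.93,0.34,0.23,0],
    [-1.13,0.41,0.27,0],
    [-1.32,0.48,0.3,0],
    [-1.51,0.55,0.31,0],
    [-1.7,0.62,0.32,0],
    [-1.9,0.69,0.32,0],
    [-2.09,0.76,0.32,0],
    [-2.28,0.83,0.31,0],
    [-2.46,0.9,0.3,0],
    [-2.5,0.91,0.3,0],
    [-2.5,0.91,0.3,0],
    [-2.5,0.91,0.3,0],
  ],
)

```text
time: 8.28
ee_pos: [0.5253, 0.0779, 0.1045]
tcp_rot: [179.9, 0.3, 160.0]
wrist_force: [7.8, -2.2, 2.9]
opening: 0.0175
grasp_force: 30.1
```

Request:
servo_tool(
  moves=[
    [0,0,0,0],
    [0,0,0,0],
    [0,0,0,0],
  ],
  force=100,
)

```text
time: 8.53
ee_pos: [0.5255, 0.0777, 0.1042]
tcp_rot: [180.0, 0.3, 160.0]
wrist_force: [8.7, -3.0, 1.1]
opening: 0.0153
grasp_force: 97.9
```

Request:
servo_tool(
  moves=[
    [0.1,0,0.5,0],
    [0.1,0,1.5,0],
    [0.1,0,3,0],
    [0.1,0,5,0],
    [0.1,0,7,0],
    [0,0,9,0],
    [0,0,11,0],
    [0,0,11,0],
    [0,0,11,0],
  ],
)

```text
time: 9.28
ee_pos: [0.5237, 0.0782, 0.2138]
tcp_rot: [180.0, 0.0, 160.0]
wrist_force: [-0.0, 0.3, -3.8]
opening: 0.0156
grasp_force: 98.3
```

```bash
python3 - <<'E'
from h import *
o=get_obs();print(o["ee_pos"],o["tcp_rot"],o["wrist_force"],o["opening"],o["grasp_force"])
t=camera("top")[:,:,::-1];s=camera("side")[:,:,::-1]
cv2.imwrite("pics/t2.png",t);cv2.imwrite("pics/s2.png",s)
pt=T.proj(o["ee_pos"])[0].astype(int);ps=S.proj(o["ee_pos"])[0].astype(int);print(pt,ps)
cv2.imwrite("pics/d.png",np.hstack([crop(t,pt[0]-32,pt[1]-35,64,70,6),crop(s,ps[0]-32,ps[1]-35,64,70,6)]))
E
```

```text
[0.52373795 0.07823825 0.21384613] [1.79967860e+02 4.48525054e-02 1.60022391e+02] [-0.03510223  0.25390147 -3.81868579] 0.015558157923119367 98.34464192390442
[252 268] [336 249]
```

View pics/d.png

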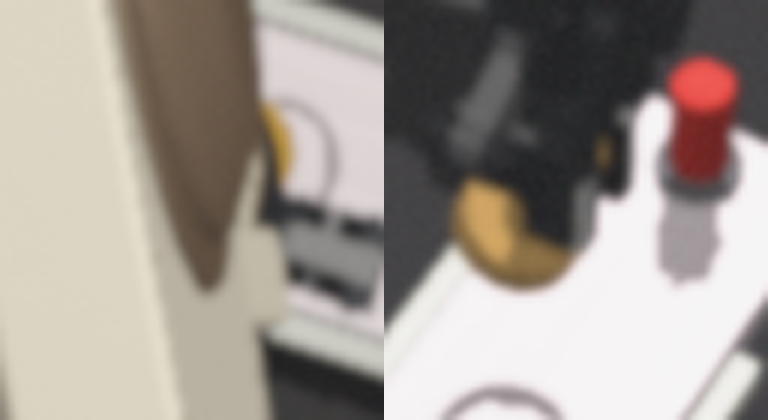

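```bash
cat > fit.py <<'E'
from h import *
from scipy.optimize import least_squares
K=8
def cyl(c,a,r,h0,h1,n=60):
    e=np.cross(a,[0,0,1.]);e/=np.linalg.norm(e);g=np.cross(a,e);w=np.linspace(0,2*np.pi,n)
    ring=r*(np.outer(np.cos(w),e)+np.outer(np.sin(w),g))
    return np.vstack([c+h0*a+ring,c+h1*a+ring])
def pose(p,ee,yaw):
    # p: tilt deg, lateral mm (tool x), face below TCP-grasp point mm along stem, in grip frame
    th=np.radians(p[0]);tx=np.array([np.cos(yaw),np.sin(yaw),0]);z=np.array([0,0,1.])
    a=np.sin(th)*tx+np.cos(th)*z
    return ee+.019*z+tx*p[1]/1e3-a*p[2]/1e3,a
def render(c,a,x0,y0,w,h):
    m=np.zeros((h*K,w*K),np.uint8)
    for r,h0,h1 in((.02,0,.014),(.009,.014,.06)):
        q=S.proj(cyl(c,a,r,h0,h1));q=(q-[x0,y0]+.5)*K-.5
        cv2.fillConvexPoly(m,cv2.convexHull(np.round(q*16).astype(np.int32)),255,cv2.LINE_AA,4)
    return cv2.GaussianBlur(cv2.resize(m,(w,h),interpolation=cv2.INTER_AREA)/255.,(0,0),.6)
def fit(im,ee,yaw,lo=None,show=None):
    c=S.proj(ee)[0].astype(int);x0,y0,w,h=c[0]-32,c[1]-30,64,66
    I=im[y0:y0+h,x0:x0+w].astype(float)
    val=I.max(2);sat=(I.max(2)-I[:,:,0])/np.maximum(val,1) # blue deficit
    red=(I[:,:,1]<.5*I[:,:,2])                       # knob
    br=np.clip(sat/.6,0,1)
    dark=cv2.dilate(((val<95)).astype(np.uint8),np.ones((3,3)))>0
    W=(~dark)&(~cv2.dilate(red.astype(np.uint8),np.ones((5,5))).astype(bool))
    if lo: W[:, :]&=True
    f=lambda p:((render(*pose(p,ee,yaw),x0,y0,w,h)-br)*W).ravel()
    best=min((least_squares(f,[t,0,45],diff_step=[.01,.3,.01],x_scale=[5,2,2],method="trf") for t in(20,30,40)),key=lambda r:r.cost)
    if show: 
        m=render(*pose(best.x,ee,yaw),x0,y0,w,h);z=lambda a:cv2.resize((np.clip(a,0,1)*255).astype(np.uint8),None,fx=4,fy=4,interpolation=cv2.INTER_NEAREST)
        cv2.imwrite(show,np.hstack([z(br),z(m),z(np.where(W,abs(m-br),.3))]))
    print("cost",best.cost,"p",best.x)
    for t in(-6,-3,3,6):
        r=least_squares(lambda q:f([best.x[0]+t,*q]),best.x[1:]+.01,diff_step=[.3,.01]);print(t,round(r.cost,2),r.x)
    return best.x
E
python3 - <<'E'
from fit import *
im=cv2.imread("pics/s2.png");fit(im,np.array([.5237,.0782,.2138]),np.radians(160),show="pics/f.png")
E
```

```text
cost 6.067298558969083 p [34.36380196  0.         45.28817845]
-6 5.75 [-4.78488457 42.55864292]
-3 5.73 [-2.4761499  43.94420503]
3 7.25 [ 0.90298837 45.23899248]
6 10.33 [ 1.68096897 46.27055357]
```

View pics/f.png

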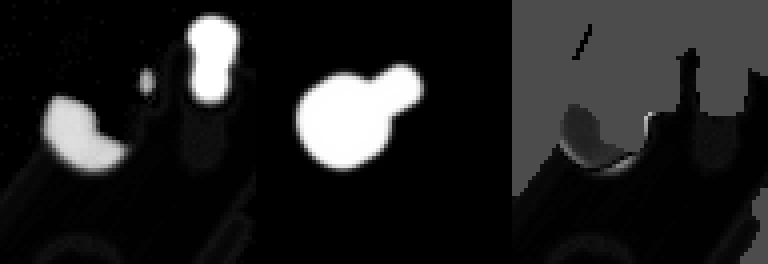

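```bash
cat > fit2.py <<'E'
from fit import *
def data(im,bg,ee,gain=None):
    c=S.proj(ee)[0].astype(int);x0,y0,w,h=c[0]-34,c[1]-30,64,64
    I=im[y0:y0+h,x0:x0+w].astype(float);B=bg[y0:y0+h,x0:x0+w].astype(float)
    s=lambda I:(I[:,:,2]-I[:,:,0])/np.maximum(I.max(2),1)
    br=s(I);isbr=(br>.3)&(I[:,:,1]>.55*I[:,:,2]);g=np.median(br[cv2.erode(isbr.astype(np.uint8),np.ones((3,3)))>0])
    same=(abs(I-B).max(2)<22)
    # gripper: neither brass nor background, and not an edge pixel between the two
    near=cv2.dilate(isbr.astype(np.uint8),np.ones((3,3)))>0
    mix=near&~isbr&(I.max(2)>100)
    grip=~(same|isbr|mix)
    W=~(cv2.dilate(grip.astype(np.uint8),np.ones((3,3)))>0)&~(s(B)>.3)
    return (x0,y0,w,h),np.clip(br/g,0,1.1)*(I[:,:,1]>.5*I[:,:,2]),W.astype(float)
def run(ims,show=None):
    # ims: list of (im,bg,ee,yaw); common tilt, lateral, s; image shift common via lateral and s
    D=[(data(i,b,e),e,y) for i,b,e,y in ims]
    def f(p):
        r=[]
        for ((x0,y0,w,h),br,W),e,y in D: r.append(((render(*pose(p,e,y),x0,y0,w,h)-br)*W).ravel())
        return np.hstack(r)
    cost=lambda p:.5*(f(p)**2).sum()
    from scipy.optimize import minimize
    for t in range(20,41,2):
        q=minimize(lambda q:cost([t,*q]),[0,46],method="Nelder-Mead",options=dict(initial_simplex=[[0,46],[2,46],[0,49]],xatol=.05,fatol=.003));print(t,round(q.fun,2),q.x.round(2))
    q=minimize(cost,[30,0,46],method="Nelder-Mead",options=dict(initial_simplex=[[30,0,46],[35,0,46],[30,2,46],[30,0,49]]));print("best",q.x.round(2),round(q.fun,2))
    if show:
        z=lambda a:cv2.resize((np.clip(a,0,1)*255).astype(np.uint8),None,fx=4,fy=4,interpolation=cv2.INTER_NEAREST);o=[]
        for ((x0,y0,w,h),br,W),e,y in D:
            m=render(*pose(q.x,e,y),x0,y0,w,h);o.append(np.hstack([z(br),z(W),z(abs(m-br)*W)]))
        cv2.imwrite(show,np.vstack(o))
    return q.x
E
python3 - <<'E'
from fit2 import *
run([(cv2.imread("pics/s2.png"),cv2.imread("pics/s1.png"),np.array([.5237,.0782,.2138]),np.radians(160))],"pics/f2.png")
E
```

```text
20 13.89 [-5.59 49.73]
22 13.71 [-4.45 50.03]
24 13.8 [-2.82 50.72]
26 13.85 [-1.21 51.18]
28 13.75 [ 0.83 52.13]
30 13.58 [ 2.61 52.97]
32 13.34 [ 4.51 53.92]
34 13.09 [ 6.43 55.01]
36 13.22 [ 7.84 55.93]
38 14.28 [ 9.23 56.74]
40 16.56 [10.96 58.46]
best [34.86  7.04 55.42] 13.05
```

View pics/f2.png

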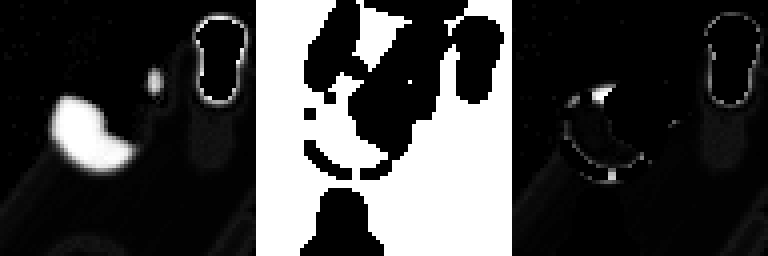

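```bash
cat > fit3.py <<'E'
from fit import *
from scipy.optimize import minimize
def pts(im,bg,c,half=32):
    x0,y0=int(c[0])-half,int(c[1])-half;k=6
    up=lambda a:cv2.resize(a[y0:y0+2*half,x0:x0+2*half].astype(np.float32),None,fx=k,fy=k,interpolation=cv2.INTER_CUBIC)
    I=up(im);B=up(bg) if bg is not None else None
    br=(I[:,:,2]-I[:,:,0])/np.maximum(I.max(2),30);ok=I[:,:,1]>.5*I[:,:,2]
    m=((br>.25)&ok).astype(np.uint8);g=np.median(br[cv2.erode(m,np.ones((13,13)))>0])
    # colour difference R-B halfway to the brass level
    m=((br>.5*g)&ok).astype(np.uint8)
    n,l,st,ce=cv2.connectedComponentsWithStats(m);i=1+np.argmax(st[1:,4]);m=(l==i).astype(np.uint8)
    P=max(cv2.findContours(m,cv2.RETR_EXTERNAL,cv2.CHAIN_APPROX_NONE)[0],key=len)[:,0].astype(float)
    D=cv2.GaussianBlur(m.astype(np.float32),(0,0),4);gx=cv2.Sobel(D,5,1,0);gy=cv2.Sobel(D,5,0,1);o=[]
    for p in P:
        x,y=p.astype(int);v=np.array([gx[y,x],gy[y,x]]);v/=np.linalg.norm(v)+1e-9
        good=True
        for d in(2.5,3.5,4.5):
            q=(p-v*d*k).astype(int)
            if not(0<=q[0]<2*half*k and 0<=q[1]<2*half*k): good=False;break
            a=I[q[1],q[0]]
            good&=(abs(a-B[q[1],q[0]]).max()<25) if B is not None else a.max()>0
        if good:o.append(p)
    return (np.array(o)+.5)/k-.5+[x0,y0],[((ce[j]+.5)/k-.5+[x0,y0]).round(1).tolist()+[int(st[j,4]/36)] for j in range(1,n)]
def sd(P,c,a,stem):
    r=None
    for R,h0,h1 in((.02,0,.014),(.009,.014,.06))[:2 if stem else 1]:
        hl=cv2.convexHull(S.proj(cyl(c,a,R,h0,h1,180)).astype(np.float32))
        d=np.array([cv2.pointPolygonTest(hl,(float(x),float(y)),True) for x,y in P]);r=d if r is None else np.maximum(r,d)
    return r
E
python3 - <<'E'
from fit3 import *
s1=cv2.imread("pics/s1.png");s2=cv2.imread("pics/s2.png")
c=S.proj([.5485,.0685,.1])[0]
P,cc=pts(s1,None,c);print(len(P),cc)
z=np.array([0,0,1.])
q=minimize(lambda x:(sd(P,np.array([x[0]/1e3,x[1]/1e3,.072]),z,True)**2).mean(),[548.5,68.5],method="Nelder-Mead");print("nest",q.x,q.fun**.5)
yaw=np.radians(160);tx=np.array([np.cos(yaw),np.sin(yaw)]);ty=np.array([-tx[1],tx[0]])
d=q.x-np.array([549.2,69.2]);print("lateral",d@tx,"along",d@ty)
ee=np.array([.5237,.0782,.2138]);off=np.array([*(ty*(d@ty)/1e3),0])
P2,cc=pts(s2,s1,S.proj(ee)[0]);print(len(P2),cc,P2[::12].round(0).tolist())
for t in range(20,41,2):
    f=lambda x:(np.minimum(abs(sd(P2,*pose([t,*x],ee+off,yaw),False)),2)**2).mean()
    r=minimize(f,[0,48],method="Nelder-Mead",options=dict(initial_simplex=[[0,48],[2,48],[0,50]]));print(t,r.x.round(2),round(r.fun**.5,3))
print("stem spot pred",[S.proj(pose([t,d@tx,48.3],ee+off,yaw)[0]+.055*pose([t,0,0],ee,yaw)[1])[0].round(1) for t in(20,30,40)])
E
```

```text
426 [[323.1, 283.8, 375]]
nest [548.5  68.5] 1.844674352395373e+19
lateral 0.4183707342222094 along 0.8971989348781223
227 [[356.4, 233.3, 48], [340.2, 239.0, 14], [323.4, 252.7, 231]] [[317.0, 243.0], [316.0, 245.0], [315.0, 247.0], [315.0, 249.0], [314.0, 251.0], [315.0, 253.0], [316.0, 255.0], [318.0, 257.0], [320.0, 259.0], [322.0, 260.0], [324.0, 261.0], [326.0, 261.0], [328.0, 261.0], [330.0, 261.0], [332.0, 260.0], [334.0, 258.0], [325.0, 245.0], [323.0, 244.0], [321.0, 243.0]]
20 [-8.21 41.52] 0.799
22 [-6.79 42.  ] 0.796
24 [-5.37 42.56] 0.795
26 [-3.87 43.22] 0.797
28 [-2.37 43.95] 0.803
30 [-0.83 44.75] 0.812
32 [ 0.71 45.61] 0.824
34 [ 2.35 46.59] 0.837
36 [ 4.01 47.63] 0.85
38 [ 5.74 48.77] 0.86
40 [ 7.62 50.09] 0.869
stem spot pred [array([337.9, 240.4]), array([338.4, 240.8]), array([338.9, 241.2])]fit.py:5: RuntimeWarning: invalid value encountered in divide
  e=np.cross(a,[0,0,1.]);e/=np.linalg.norm(e);g=np.cross(a,e);w=np.linspace(0,2*np.pi,n)
```

```bash
sed -i 's/e=np.cross(a,\[0,0,1.\])/e=np.cross(a,[.31,.95,.02])/' fit.py; python3 - <<'E'
from fit3 import *
s1=cv2.imread("pics/s1.png");s2=cv2.imread("pics/s2.png")
P,cc=pts(s1,None,S.proj([.5485,.0685,.1])[0])
z=np.array([0,0,1.])
q=minimize(lambda x:(sd(P,np.array([x[0]/1e3,x[1]/1e3,.072]),z,True)**2).mean(),[548.5,68.5],method="Nelder-Mead");print("nest",q.x,q.fun**.5)
yaw=np.radians(160);tx=np.array([np.cos(yaw),np.sin(yaw)]);ty=np.array([-tx[1],tx[0]])
d=q.x-np.array([549.2,69.2]);print("lateral",d@tx,"along",d@ty)
ee=np.array([.5237,.0782,.2138]);off=np.array([*(ty*(d@ty)/1e3),0])
P2,cc=pts(s2,s1,S.proj(ee)[0]);P2=P2[(P2[:,0]<317)|(P2[:,1]>250)]
for t in range(20,41,2):
    f=lambda x:(np.minimum(abs(sd(P2,*pose([t,*x],ee+off,yaw),False)),2)**2).mean()
    r=minimize(f,[0,48],method="Nelder-Mead",options=dict(initial_simplex=[[0,48],[2,48],[0,50]]));print(t,r.x.round(2),round(r.fun**.5,3))
E
```

```text
nest [549.76772437  67.22790094] 0.9505385752919477
lateral -1.2079840020058525 along 1.6589937689502485
20 [-8.3  42.75] 0.168
22 [-6.87 43.24] 0.164
24 [-5.4  43.81] 0.171
26 [-3.89 44.46] 0.19
28 [-2.35 45.19] 0.216
30 [-0.77 46.  ] 0.248
32 [ 0.86 46.9 ] 0.282
34 [ 2.54 47.91] 0.316
36 [ 4.3  49.02] 0.348
38 [ 6.14 50.25] 0.375
40 [ 8.07 51.61] 0.398
```

Request:
servo_tool(
  moves=[
    [0,0,0,-0.12],
    [0,0,0,-0.24],
    [0,0,0,-0.36],
    [0,0,0,-0.48],
    [0,0,0,-0.6],
    [0,0,0,-0.72],
    [0,0,0,-0.84],
    [0,0,0,-0.96],
    [0,0,0,-1.08],
    [0,0,0,-1.2],
    [0,0,0,-1.32],
    [0,0,0,-1.44],
    [0,0,0,-1.5708],
    [0,0,0,-1.5708],
  ],
)

```text
time: 10.55
ee_pos: [0.523, 0.078, 0.2117]
tcp_rot: [-179.9, 0.1, 69.7]
wrist_force: [0.1, -0.3, -2.2]
opening: 0.0154
grasp_force: 98.2
```

Request:
servo_tool(
  moves=[
    [0,0,0,-0.12],
    [0,0,0,-0.24],
    [0,0,0,-0.36],
    [0,0,0,-0.48],
    [0,0,0,-0.6],
    [0,0,0,-0.72],
    [0,0,0,-0.84],
    [0,0,0,-0.96],
    [0,0,0,-1.08],
    [0,0,0,-1.2],
    [0,0,0,-1.32],
    [0,0,0,-1.44],
    [0,0,0,-1.5708],
    [0,0,0,-1.5708],
    [0,0,0,-1.5708],
  ],
)

```text
time: 11.8
ee_pos: [0.5118, -0.0371, 0.2121]
tcp_rot: [-174.5, 0.6, -6.9]
wrist_force: [0.1, 0.4, -1.9]
opening: 0.0156
grasp_force: 98.5
```

```bash
python3 - <<'E'
from fit3 import *
o=get_obs();ee=o["ee_pos"];print(o["time"],ee,o["tcp_rot"],o["q"],o["opening"])
s=camera("side")[:,:,::-1].copy();cv2.imwrite("pics/s3.png",s)
s1=cv2.imread("pics/s1.png");yaw=np.radians(o["tcp_rot"][2])
P,cc=pts(s,s1,S.proj(ee)[0]);print(len(P),cc,P[::14].round(0).tolist())
for t in range(20,39,3):
    f=lambda x:(np.minimum(abs(sd(P,*pose([t,*x],ee,yaw),False)),2)**2).mean()
    r=minimize(f,[0,48],method="Nelder-Mead",options=dict(initial_simplex=[[0,48],[2,48],[0,50]]));print(t,r.x.round(2),round(r.fun**.5,3))
c=S.proj(ee)[0].astype(int);cv2.imwrite("pics/g.png",crop(s,c[0]-35,c[1]-35,70,70,6))
E
```

```text
11.8 [ 0.51175074 -0.03711251  0.2121156 ] [-174.51271418    0.64817574   -6.87677019] [-7.19056132e+00  1.16527235e-01  2.75922848e+00  9.33210094e+01
  5.48365352e+00  1.79684786e+02] 0.015612183823599309
672 [[361.8, 211.7, 422]] [[355.0, 207.0], [351.0, 211.0], [351.0, 214.0], [352.0, 216.0], [353.0, 218.0], [354.0, 220.0], [356.0, 222.0], [354.0, 223.0], [351.0, 225.0], [350.0, 227.0], [351.0, 229.0], [352.0, 232.0], [352.0, 234.0], [353.0, 233.0], [352.0, 230.0], [351.0, 228.0], [352.0, 226.0], [354.0, 224.0], [356.0, 223.0], [358.0, 223.0], [361.0, 225.0], [362.0, 227.0], [362.0, 229.0], [362.0, 231.0], [361.0, 234.0], [362.0, 234.0], [362.0, 232.0], [363.0, 229.0], [363.0, 227.0], [362.0, 225.0], [360.0, 222.0], [362.0, 222.0], [365.0, 221.0], [367.0, 220.0], [369.0, 219.0], [372.0, 217.0], [373.0, 214.0], [373.0, 212.0], [373.0, 210.0], [373.0, 207.0], [372.0, 205.0], [370.0, 203.0], [368.0, 202.0], [365.0, 202.0], [363.0, 201.0], [362.0, 198.0], [361.0, 196.0], [360.0, 194.0]]
20 [-5.37 46.41] 1.5
23 [-3.14 47.43] 1.495
26 [-0.79 48.61] 1.493
29 [ 1.69 49.94] 1.494
32 [ 4.33 51.39] 1.501
35 [ 7.21 53.19] 1.516
38 [10.21 55.08] 1.539
```

View pics/g.png

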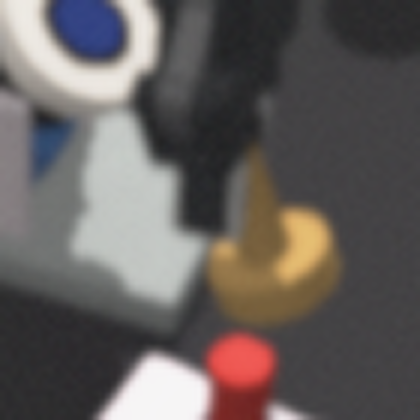

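Request:
servo_tool(
  moves=[
    [0,0,0,0.12],
    [0,0,0,0.24],
    [0,0,0,0.36],
    [0,0,0,0.48],
    [0,0,0,0.6],
    [0,0,0,0.72],
    [0,0,0,0.84],
    [0,0,0,0.96],
    [0,0,0,1.08],
    [0,0,0,1.2],
    [0,0,0,1.32],
    [0,0,0,1.44],
    [0,0,0,1.5708],
    [0,0,0,1.5708],
  ],
)

```text
time: 13.02
ee_pos: [0.5121, -0.0358, 0.2124]
tcp_rot: [-174.5, 0.5, 83.6]
wrist_force: [0.0, -0.6, -2.8]
opening: 0.0151
grasp_force: 98.3
```

```bash
cat > fit4.py <<'E'
from fit3 import *
import pickle,os
from scipy.spatial.transform import Rotation as Ro
def axis(p,R): th=np.radians(p[0]);return R@np.array([np.sin(th),0,-np.cos(th)])
def face(p,ee,R): # p: tilt, lat, s, oy
    return ee+R@np.array([p[1]/1e3,p[3]/1e3,-.019])-axis(p,R)*p[2]/1e3
def contour(im,c,half=34,k=6):
    x0,y0=int(c[0])-half,int(c[1])-half
    I=cv2.resize(im[y0:y0+2*half,x0:x0+2*half].astype(np.float32),None,fx=k,fy=k,interpolation=cv2.INTER_CUBIC)
    m=((I[:,:,2]-I[:,:,0]>42)&(I[:,:,1]>.55*I[:,:,2])).astype(np.uint8)
    n,l,st,ce=cv2.connectedComponentsWithStats(m);i=1+np.argmax(st[1:,4]);m=(l==i).astype(np.uint8)
    P=max(cv2.findContours(m,cv2.RETR_EXTERNAL,cv2.CHAIN_APPROX_NONE)[0],key=len)[:,0].astype(float)
    return ((P+.5)/k-.5+[x0,y0])[::5]
def snap(name):
    o=get_obs();im=camera("side")[:,:,::-1].copy();cv2.imwrite(f"pics/{name}.png",im);add(name,o["ee_pos"],o["tcp_rot"]);return o
def add(name,ee,rot):
    d=pickle.load(open("d.pkl","rb")) if os.path.exists("d.pkl") else {};d[name]=(np.array(ee),np.array(rot));pickle.dump(d,open("d.pkl","wb"))
def joint(names=None,clip=1.2):
    d=pickle.load(open("d.pkl","rb"));D=[]
    for n,(ee,rot) in d.items():
        if names and n not in names: continue
        R=Ro.from_euler("xyz",rot,degrees=True).as_matrix();D.append((n,contour(cv2.imread(f"pics/{n}.png"),S.proj(face([29.5,0,46,0],ee,R))[0]),ee,R))
    def each(p):
        return [np.minimum(abs(sd(P-p[4:6],face(p,ee,R),axis(p,R),True)),clip) for n,P,ee,R in D]
    def cost(p): return sum((r**2).mean() for r in each(p))+.5*(p[3]/1)**2*.1+.02*(p[4]**2+p[5]**2)
    best=None
    for t in(25,30,35):
        p0=np.array([t,0,47,0,0,0.]);sx=np.vstack([p0]+[p0+np.eye(6)[i]*[4,2,3,1,1,1][i] for i in range(6)])
        q=minimize(cost,p0,method="Nelder-Mead",options=dict(initial_simplex=sx,maxiter=700,xatol=.02,fatol=1e-4));print(t,q.x.round(2),round(q.fun,4))
        if best is None or q.fun<best.fun:best=q
    print([(D[i][0],len(r),round(float(np.sqrt((r**2).mean())),2),round(float((r<.6).mean()),2)) for i,r in enumerate(each(best.x))])
    return best.x
E
python3 - <<'E'
from fit4 import *
add("s2",[.5237,.0782,.2138],[180,0,160]);add("s3",[.51175,-.0371,.2121],[-174.51,.648,-6.877])
o=snap("s4");p=joint()
for y in(160,165,170,175,180):
    R=Ro.from_euler("xyz",[-174.5,.55,y],degrees=True).as_matrix();a=axis(p,R);print(y,np.degrees(np.arccos(a[2])),np.degrees(np.arctan2(a[1],a[0])))
E
```

```text
25 [24.34 -3.8  44.06 -0.86 -0.22 -0.6 ] 1.8972
30 [24.33 -3.8  44.07 -0.86 -0.22 -0.6 ] 1.8972
35 [24.34 -3.81 44.06 -0.86 -0.22 -0.6 ] 1.8972
[('s2', 62, 0.81, 0.53), ('s3', 87, 0.68, 0.66), ('s4', 104, 0.86, 0.45)]
160 25.45075930670349 148.27484638319962
165 25.450759306703507 153.27484638319962
170 25.450759306703507 158.27484638319964
175 25.45075930670349 163.27484638319964
180 25.450759306703507 168.27484638319964
```

```bash
python3 - <<'E'
import re
s=open("fit4.py").read()
s=s.replace("np.minimum(abs(sd(P-p[4:6],face(p,ee,R),axis(p,R),True)),clip)","np.clip(sd(P-p[4:6],face(p,ee,R),axis(p,R),True),-4,clip)")
s=s.replace("def joint(names=None,clip=1.2)","def joint(names=None,clip=.8,fix=None)")
s=s.replace("    def cost(p): return","    def cost(p):\n        if fix: p=np.array([fix,*p[1:]])\n        return")
open("fit4.py","w").write(s)
E
python3 - <<'E'
from fit4 import *
p=joint()
for n in("s2","s3","s4"):print(n);joint([n],clip=.8)
import io,contextlib
for f in(22,26,28,30,32,34):
    b=io.StringIO()
    with contextlib.redirect_stdout(b):joint(fix=f)
    print(f,b.getvalue().split("\n")[1])
E
```

```text
25 [23.99 -4.04 43.89 -0.9  -0.25 -0.61] 1.056
30 [23.91 -4.07 43.88 -0.91 -0.26 -0.62] 1.0562
35 [23.99 -4.04 43.9  -0.91 -0.25 -0.61] 1.056
[('s2', 62, 0.58, 0.53), ('s3', 87, 0.55, 0.63), ('s4', 104, 0.61, 0.47)]
s2
25 [ 15.88 -10.11  38.36  -0.04   0.04  -0.1 ] 0.2905
30 [ 1.857e+01 -8.610e+00  3.868e+01 -2.000e-02  5.000e-02 -7.000e-02] 0.2918
35 [ 1.588e+01 -1.012e+01  3.816e+01 -1.000e-02  4.000e-02 -5.000e-02] 0.2904
[('s2', 62, 0.54, 0.56)]
s3
25 [ 2.723e+01 -1.480e+00  4.536e+01  2.000e-02  4.000e-02 -5.000e-02] 0.2023
30 [ 2.722e+01 -1.480e+00  4.536e+01  2.000e-02  4.000e-02 -6.000e-02] 0.2023
35 [ 2.724e+01 -1.460e+00  4.536e+01  2.000e-02  4.000e-02 -5.000e-02] 0.2023
[('s3', 87, 0.45, 0.75)]
s4
25 [23.76 -5.94 43.75  0.06 -0.3  -0.05] 0.3269
30 [23.76 -5.93 43.73  0.06 -0.3  -0.05] 0.3269
35 [23.76 -5.93 43.73  0.06 -0.3  -0.05] 0.3269
[('s4', 104, 0.57, 0.53)]
22 30 [44.89 -5.41 43.4  -0.78 -0.18 -0.62] 1.0926
26 30 [43.91 -3.49 43.52 -0.93 -0.26 -0.34] 1.1192
28 30 [ 4.401e+01 -2.960e+00  4.267e+01 -8.500e-01 -2.000e-01  1.000e-02] 1.3094
30 30 [39.08 -2.46 42.02 -0.76 -0.2   0.36] 1.6576
32 30 [32.1  -2.19 42.51 -0.3  -0.56  0.64] 2.1342
34 30 [31.05 -1.22 42.91  0.09 -0.66  0.84] 2.5319
```

Request:
servo_tool(
  moves=[
    [0,0,0,-0.12],
    [0,0,0,-0.24],
    [0,0,0,-0.36],
    [0,0,0,-0.48],
    [0,0,0,-0.6],
    [0,0,0,-0.7],
    [0,0,0,-0.7],
    [0,0,0,-0.7],
  ],
)

```text
time: 13.73
ee_pos: [0.5121, -0.0363, 0.2131]
tcp_rot: [-174.5, 0.6, 43.0]
wrist_force: [-0.0, 0.8, -2.8]
opening: 0.0153
grasp_force: 98.4
```

```bash
python3 -c "
from fit4 import *
o=snap('s5');print(o['ee_pos'],o['tcp_rot']);joint(['s5'])"
```

```text
[ 0.51214097 -0.03630028  0.21312552] [-174.52284569    0.56860278   42.96434591]
25 [ 4.696e+01  1.599e+01  5.427e+01  2.000e-02 -6.000e-02 -7.000e-02] 0.2513
30 [ 4.698e+01  1.601e+01  5.429e+01  2.000e-02 -6.000e-02 -7.000e-02] 0.2513
35 [ 4.745e+01  1.659e+01  5.473e+01  2.000e-02 -6.000e-02 -6.000e-02] 0.2513
[('s5', 75, 0.5, 0.67)]
```

Request:
servo_tool(
  moves=[
    [0,0,0,-0.12],
    [0,0,0,-0.24],
    [0,0,0,-0.36],
    [0,0,0,-0.48],
    [0,0,0,-0.6],
    [0,0,0,-0.6],
    [0,0,0,-0.6],
  ],
)

```text
time: 14.37
ee_pos: [0.5122, -0.0362, 0.2134]
tcp_rot: [-174.6, 0.5, 8.8]
wrist_force: [-0.1, -0.9, -3.1]
opening: 0.0151
grasp_force: 98.5
```

```bash
python3 -c "
from fit4 import *
o=snap('s6');print(o['ee_pos'],o['tcp_rot']);joint(['s6']);joint(['s3','s5','s6']);c=S.proj(o['ee_pos'])[0].astype(int)
I=[cv2.imread(f'pics/s{i}.png') for i in(2,3,4,5,6)];d=pickle.load(open('d.pkl','rb'))
o=[]
for i,im in zip((2,3,4,5,6),I):
    ee,rot=d[f's{i}'];R=Ro.from_euler('xyz',rot,degrees=True).as_matrix();c=S.proj(ee)[0].astype(int);k=5
    q=crop(im,c[0]-26,c[1]-25,52,56,k)
    for t,col in((24,(255,255,0)),(30,(255,0,255))):
        p=[t,-1.2+(t-29.5)*.8,46,0]
        for r,h0,h1 in((.02,0,.014),(.009,.014,.06)):
            hl=cv2.convexHull(S.proj(cyl(face(p,ee,R),axis(p,R),r,h0,h1)).astype(np.float32))[:,0]
            cv2.polylines(q,[np.round((hl-[c[0]-26,c[1]-25]+.5)*k).astype(int)],True,col,1)
    o.append(q)
o.append(o[0]*0);cv2.imwrite('pics/m.png',np.vstack([np.hstack(o[:3]),np.hstack(o[3:])]))
"
```

```text
[ 0.51220678 -0.03618308  0.213407  ] [-174.55261473    0.5493003     8.8034502 ]
25 [ 2.519e+01 -2.930e+00  4.428e+01  4.000e-02  1.000e-02 -9.000e-02] 0.2098
30 [ 2.521e+01 -2.930e+00  4.426e+01  4.000e-02  1.000e-02 -9.000e-02] 0.2098
35 [ 2.520e+01 -2.940e+00  4.427e+01  4.000e-02  1.000e-02 -9.000e-02] 0.2098
[('s6', 81, 0.46, 0.75)]
25 [26.38 -3.57 45.08  0.28 -0.87 -0.18] 0.7139
30 [26.39 -3.56 45.09  0.28 -0.87 -0.18] 0.714
35 [26.5  -3.5  45.06  0.29 -0.85 -0.16] 0.714
[('s3', 87, 0.46, 0.76), ('s5', 75, 0.52, 0.65), ('s6', 81, 0.46, 0.77)]
```

View pics/m.png

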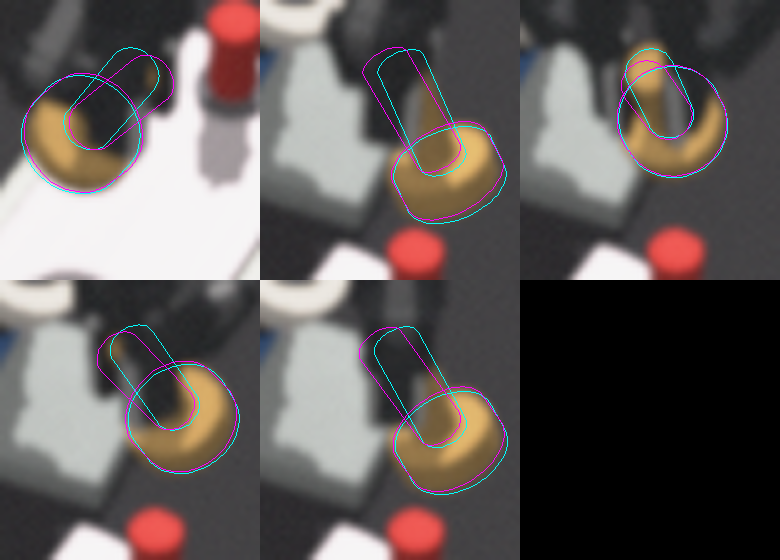

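Request:
servo_tool(
  moves=[
    [0,0,3,0.1],
    [0,0,6,0.22],
    [0,0,9,0.34],
    [0,-2,12,0.46],
    [1,-4,12,0.58],
    [2,-6,12,0.7],
    [3,-8,12,0.82],
    [4,-10,12,0.94],
    [5,-12,12,1.06],
    [6,-14,12,1.18],
    [7,-16,12,1.3],
    [8.8,-17.4,12,1.42],
    [8.8,-17.4,12,1.5],
    [8.8,-17.4,12,1.5],
  ],
)

```text
time: 15.58
ee_pos: [0.6014, -0.2108, 0.3311]
tcp_rot: [-174.4, 0.5, 94.9]
wrist_force: [-0.3, 0.2, -2.3]
opening: 0.0156
grasp_force: 98.7
```

Request:
servo_tool(
  moves=[
    [0,0,0,0.12],
    [0,0,0,0.24],
    [0,0,0,0.36],
    [0,0,0,0.48],
    [0,0,0,0.6],
    [0,0,0,0.72],
    [0,0,0,0.84],
    [0,0,0,0.96],
    [0,0,0,1.08],
    [0,0,0,1.2],
    [0,0,0,1.32],
    [0,0,0,1.44],
    [0,0,0,1.47],
    [0,0,0,1.47],
  ],
)

```text
time: 16.75
ee_pos: [0.5996, -0.2096, 0.3343]
tcp_rot: [-174.5, 0.6, 178.8]
wrist_force: [0.2, 0.5, -3.0]
opening: 0.0155
grasp_force: 98.6
```

```bash
python3 -c "
from fit4 import *
print(get_obs()['q'],get_obs()['tcp_rot'],get_obs()['ee_pos']);joint()"
```

```text
[-16.9858753   19.77722845  39.23634446 107.39888676  -5.0837168
 -15.82200367] [-174.54834166    0.59839645  178.77314922] [ 0.59961505 -0.20956521  0.33428637]
25 [23.72 -3.92 44.37 -0.83 -0.3  -0.78] 1.5997
30 [24.18 -4.53 44.88 -0.43 -0.73 -0.65] 1.6628
35 [24.17 -4.53 44.88 -0.43 -0.73 -0.65] 1.6628
[('s2', 62, 0.59, 0.55), ('s3', 87, 0.55, 0.64), ('s4', 104, 0.6, 0.5), ('s5', 75, 0.55, 0.67), ('s6', 81, 0.48, 0.72)]
```

Request:
servo_tool(
  moves=[
    [2,-0.7,0,0],
    [4,-1.4,0,0],
    [6,-2.1,0,0],
    [8,-2.8,0,0],
    [10,-3.5,0,0],
    [12,-4.2,0,0],
    [14,-4.9,0,0],
    [14,-4.9,0,0],
    [14,-4.9,0,0],
  ],
)

```text
time: 17.5
ee_pos: [0.7157, -0.2518, 0.3143]
tcp_rot: [-173.9, 2.4, 178.8]
wrist_force: [0.2, -0.2, -1.5]
opening: 0.0153
grasp_force: 99.2
```

```bash
cat > inc.py <<'E'
from fit4 import *
import sys
o=get_obs();r=o["tcp_rot"];p=[24.1,-4.2,44.6,-.65]
R=Ro.from_euler("xyz",r,degrees=True).as_matrix();a=axis(p,R)
print(o["time"],o["q"].round(1),o["ee_pos"].round(4),r.round(2),"incl",np.degrees(np.arccos(a[2])).round(2),"az",np.degrees(np.arctan2(a[1],a[0])).round(2),"face",face(p,o["ee_pos"],R).round(4))
Lz=np.array([-.980*np.sin(.52),.199*np.sin(.52),np.cos(.52)]);L=np.array([.586,-.221,.105]);g=L+.08*Lz
print("goal",g.round(4),"err deg",np.degrees(np.arccos(a@Lz)).round(2),"shift cm",((g-face(p,o["ee_pos"],R))*100).round(2))
E
python3 inc.py
```

```text
17.5 [-17.5  43.   70.8 113.8  -5.1 -16.3] [ 0.7157 -0.2518  0.3143] [-173.95    2.4   178.82] incl 27.15 az 166.64 face [ 0.7389 -0.2552  0.2938]
goal [ 0.547  -0.2131  0.1744] err deg 2.79 shift cm [-19.18   4.21 -11.93]
```

Request:
servo_tool(
  moves=[
    [2,-0.7,0,0],
    [4,-1.4,0,0],
    [6,-2.1,0,0],
    [6,-2.1,0,0],
    [6,-2.1,0,0],
  ],
)

```text
time: 17.92
ee_pos: [0.7478, -0.2648, 0.2895]
tcp_rot: [-173.3, 4.2, 179.1]
wrist_force: [0.3, 0.1, -2.5]
opening: 0.0155
grasp_force: 99.2
```

```bash
python3 inc.py
```

```text
17.9167 [-17.6  45.   70.7 109.8  -5.2 -16.7] [ 0.7478 -0.2648  0.2895] [-173.32    4.24  179.06] incl 29.07 az 166.44 face [ 0.7717 -0.2684  0.2698]
goal [ 0.547  -0.2131  0.1744] err deg 1.25 shift cm [-22.47   5.53  -9.53]
```

Request:
servo_tool(
  moves=[
    [2,-0.7,0,0],
    [2.5,-0.9,0,0],
    [2.5,-0.9,0,0],
  ],
)

```text
time: 18.17
ee_pos: [0.7611, -0.2703, 0.2799]
tcp_rot: [-173.0, 5.1, 179.2]
wrist_force: [-0.5, 0.4, -3.3]
opening: 0.0155
grasp_force: 99.2
```

```bash
python3 inc.py
```

```text
18.1667 [-17.7  45.7  70.7 108.1  -5.2 -16.9] [ 0.7611 -0.2703  0.2799] [-173.03    5.09  179.17] incl 29.97 az 166.36 face [ 0.7853 -0.2739  0.2605]
goal [ 0.547  -0.2131  0.1744] err deg 1.09 shift cm [-23.82   6.09  -8.61]
```

Request:
servo_tool(
  moves=[
    [-3,0.8,1,0.037],
    [-6,1.6,2,0.037],
    [-9,2.4,2,0.037],
    [-12,3.2,2,0.037],
    [-16,4.2,1,0.037],
    [-20,5.2,0,0.037],
    [-23.5,6,-1.5,0.037],
    [-26.7,6.7,-3.4,0.037],
    [-26.7,6.7,-3.4,0.037],
    [-26.7,6.7,-3.4,0.037],
    [-26.7,6.7,-3.4,0.037],
  ],
)

```text
time: 19.08
ee_pos: [0.4938, -0.2031, 0.2486]
tcp_rot: [-173.0, 5.3, -178.7]
wrist_force: [0.6, -0.1, -2.3]
opening: 0.0154
grasp_force: 99.1
```

```bash
python3 inc.py; python3 - <<'E'
from fit4 import *
o=snap("s7");t=camera("top")[:,:,::-1];cv2.imwrite("pics/t7.png",t)
R=Ro.from_euler("xyz",o["tcp_rot"],degrees=True).as_matrix()
for n,l in(("s7",["s7"]),("all",None)):
    p=joint(l);print(n,face(p,o["ee_pos"],R).round(4),axis(p,R).round(3),np.degrees(np.arccos(axis(p,R)[2])))
hsv=t.astype(int);m=((hsv[:,:,2]-hsv[:,:,0]>42)&(hsv[:,:,1]>.55*hsv[:,:,2])).astype(np.uint8)[200:300,330:440]
n,l,st,ce=cv2.connectedComponentsWithStats(m);print("top brass",[(s.tolist(),(c+[330,200]).round(1).tolist()) for s,c in zip(st[1:],ce[1:]) if s[4]>10])
E
```

```text
19.0833 [-19.9  -4.6   1.9  89.   -4.7 -21.1] [ 0.4938 -0.2031  0.2486] [-172.97    5.27 -178.71] incl 30.16 az 168.43 face [ 0.5181 -0.2059  0.2292]
goal [ 0.547  -0.2131  0.1744] err deg 0.37 shift cm [ 2.89 -0.72 -5.48]
25 [18.11 -6.63 41.28  0.06 -0.05  0.25] 6.3992
30 [18.12 -6.63 41.27  0.06 -0.05  0.25] 6.3992
35 [18.11 -6.65 41.25  0.07 -0.05  0.26] 6.3992
[('s7', 134, 2.53, 0.75)]
s7 [ 0.515  -0.2051  0.2303] [-0.399  0.107  0.911] 24.39703050767655
25 [ 2.218e+01 -5.000e+00  4.283e+01 -0.000e+00  3.000e-02 -1.100e-01] 8.1885
30 [23.7  -4.29 43.05 -0.7  -0.2  -0.29] 8.1731
35 [ 2.231e+01 -4.910e+00  4.288e+01  1.000e-02  3.000e-02 -1.100e-01] 8.1885
[('s2', 62, 0.61, 0.53), ('s3', 87, 0.56, 0.61), ('s4', 104, 0.61, 0.51), ('s5', 75, 0.55, 0.67), ('s6', 81, 0.48, 0.72), ('s7', 134, 2.56, 0.78)]
all [ 0.5172 -0.2058  0.2304] [-0.486  0.101  0.868] 29.768273571783386
top brass [([73, 56, 17, 17, 138], [409.9, 263.3])]
```

```bash
cat > fit5.py <<'E'
from fit4 import *
def sdc(cam,P,c,a):
    r=None
    for R,h0,h1 in((.02,0,.014),(.009,.014,.06)):
        hl=cv2.convexHull(cam.proj(cyl(c,a,R,h0,h1,120)).astype(np.float32))
        d=np.array([cv2.pointPolygonTest(hl,(float(x),float(y)),True) for x,y in P]);r=d if r is None else np.maximum(r,d)
    return r
def go(L,lo=-2.5,hi=.8,th=None):
    d=pickle.load(open("d.pkl","rb"));D=[]
    for n in L:
        cam=S if n[0]=="s" else T;ee,rot=d["s"+n[1:]];R=Ro.from_euler("xyz",rot,degrees=True).as_matrix();p0=[24,-4,44.5,-.6]
        P=contour(cv2.imread(f"pics/{n}.png"),cam.proj(face(p0,ee,R))[0]);k=sdc(cam,P,face(p0,ee,R),axis(p0,R))>-4
        D.append((n,cam,P[k],ee,R,len(P)))
    ex=lambda p:[np.clip(sdc(cam,P-(p[4:6] if n[0]=="s" else p[6:8]),face(p,ee,R),axis(p,R)),lo,hi) for n,cam,P,ee,R,_ in D]
    def cost(p):
        if th: p=np.array([th,*p[1:]])
        return sum((r**2).mean() for r in ex(p))+.03*p[3]**2+.02*(p[4:]**2).sum()
    p0=np.array([24,-4,44.5,-.5,0,0,0,0]);sx=np.vstack([p0]+[p0+np.eye(8)[i]*[4,2,3,1,1,1,1,1][i] for i in range(8)])
    q=minimize(cost,p0,method="Nelder-Mead",options=dict(initial_simplex=sx,maxiter=900,xatol=.02,fatol=1e-4))
    if th:q.x[0]=th
    print(th,q.x.round(2),round(q.fun,4),"" if th else [(D[i][0],D[i][5],len(r),round(float(np.sqrt((r**2).mean())),2),round(float((r<.6).mean()),2)) for i,r in enumerate(ex(q.x))],flush=True)
    return q.x,D
E
python3 - <<'E'
from fit5 import *
A=["s2","s3","s4","s5","s6","s7","t7"]
p,D=go(A);n,cam,P,ee,R,_=D[-1];print("final",face(p,ee,R).round(4),np.degrees(np.arccos(axis(p,R)[2])).round(2))
for t in(22,26,28):go(A,th=t)
go(["s7","t7"]);go(["s3","s6","s7","t7"])
E
```

```text
None [ 2.368e+01 -4.350e+00  4.325e+01 -7.800e-01 -2.700e-01 -3.500e-01
 -2.000e-02 -1.200e-01] 2.6534 [('s2', 62, 62, 0.61, 0.53), ('s3', 87, 87, 0.55, 0.63), ('s4', 104, 104, 0.6, 0.51), ('s5', 75, 75, 0.56, 0.65), ('s6', 81, 81, 0.48, 0.72), ('s7', 134, 84, 0.85, 0.64), ('t7', 53, 53, 0.58, 0.55)]
final [ 0.5173 -0.2059  0.2303] 29.75
22 [22.   -5.57 42.27 -0.67 -0.19 -0.17  0.   -0.16] 2.6969 
26 [ 2.600e+01 -3.190e+00  4.342e+01 -7.800e-01 -2.700e-01 -1.800e-01
 -3.000e-02 -4.000e-02] 2.7826 
28 [ 2.800e+01 -2.960e+00  4.201e+01 -7.600e-01 -3.100e-01  3.800e-01
 -1.100e-01  1.000e-02] 3.0957 
None [20.56 -6.61 42.08 -0.08  0.05  0.19  0.34 -0.09] 0.9796 [('s7', 134, 84, 0.8, 0.62), ('t7', 53, 53, 0.58, 0.55)]
None [ 2.509e+01 -3.310e+00  4.439e+01 -2.400e-01 -1.700e-01 -1.600e-01
  3.200e-01 -1.000e-02] 1.4748 [('s3', 87, 87, 0.48, 0.75), ('s6', 81, 81, 0.46, 0.75), ('s7', 134, 84, 0.83, 0.64), ('t7', 53, 53, 0.58, 0.55)]
```

Request:
servo_tool(
  moves=[
    [0.6,-0.15,-1.1,0],
    [1.2,-0.3,-2.2,0],
    [1.8,-0.45,-3.4,0],
    [2.4,-0.6,-4.5,0],
    [2.8,-0.7,-5.3,0],
    [2.97,-0.72,-5.6,0],
    [2.97,-0.72,-5.6,0],
    [2.97,-0.72,-5.6,0],
    [2.97,-0.72,-5.6,0],
  ],
)

```text
time: 19.93
ee_pos: [0.5234, -0.2103, 0.1918]
tcp_rot: [-173.0, 5.2, -178.7]
wrist_force: [-0.2, 0.4, -2.1]
opening: 0.0155
grasp_force: 99.1
```

```bash
python3 - <<'E'
from fit5 import *
o=snap("s8");cv2.imwrite("pics/t8.png",camera("top")[:,:,::-1]);print(o["time"],o["ee_pos"],o["tcp_rot"],o["qd"].round(2))
A=["s2","s3","s4","s5","s6","s7","t7","s8","t8"]
p,D=go(A);R=D[-1][4]
f=face(p,o["ee_pos"],R);a=axis(p,R)
q,_=go(["s8","t8"],th=p[0]);f2=face(q,o["ee_pos"],R);print("from images at hand",f2.round(4))
Lz=np.array([-.980*np.sin(.52),.199*np.sin(.52),np.cos(.52)]);L=np.array([.586,-.221,.105])
for F in(f,f2):
    d=F-L;print(F.round(4),"dist",d@Lz,"off",((d-Lz*(d@Lz))*1e3).round(2),"ang",np.degrees(np.arccos(a@Lz)))
E
```

```text
19.9333 [ 0.52335445 -0.21028469  0.19176947] [-173.00496089    5.16125211 -178.70562803] [ 0.03 -0.4   0.15 -0.02 -0.    0.05]
None [ 2.379e+01 -3.820e+00  4.452e+01 -5.600e-01 -2.400e-01 -7.000e-01
  3.200e-01 -2.000e-02] 3.2925 [('s2', 62, 62, 0.64, 0.42), ('s3', 87, 87, 0.54, 0.64), ('s4', 104, 104, 0.6, 0.52), ('s5', 75, 75, 0.55, 0.65), ('s6', 81, 81, 0.47, 0.74), ('s7', 134, 84, 0.84, 0.64), ('t7', 53, 53, 0.59, 0.55), ('s8', 71, 71, 0.55, 0.62), ('t8', 34, 34, 0.56, 0.56)]
23.78598706545382 [23.79 -4.74 43.24 -0.23 -0.17 -0.08  0.59  0.22] 0.5853 
from images at hand [ 0.5473 -0.2125  0.1735]
[ 0.547  -0.213   0.1723] dist 0.07817991995661676 off [-0.89  0.32 -0.53] ang 0.11322644247711366
[ 0.5473 -0.2125  0.1735] dist 0.0790841534944161 off [-0.16  0.7  -0.17] ang 0.11322644247711366
```

Request:
servo_tool(
  moves=[
    [-0.05,0,0.2,0],
    [-0.1,0,0.38,0],
    [-0.1,0,0.38,0],
    [-0.1,0,0.38,0],
    [-0.1,0,0.38,0],
    [-0.1,0,0.38,0],
  ],
)

```text
time: 20.53
ee_pos: [0.5222, -0.2102, 0.1948]
tcp_rot: [-173.0, 5.1, -178.7]
wrist_force: [-0.5, 0.8, -2.2]
opening: 0.0156
grasp_force: 99.2
```

```bash
python3 - <<'E'
from fit5 import *
o=snap("s9");t=camera("top")[:,:,::-1].copy();cv2.imwrite("pics/t9.png",t);print(o["time"],o["ee_pos"],o["tcp_rot"],o["qd"].round(2),o["grasp_force"],o["wrist_force"])
q,D=go(["s9","t9"],th=23.8);R=D[-1][4];F=face(q,o["ee_pos"],R)
# lens glass (blue) as seen now
for n,c,w in(("s9",S,(340,440,150,210)),("t9",T,(380,430,215,260)),("s0",S,0),("t0",T,0)):
    im=cv2.imread(f"pics/{n}.png" if n[1]!="0" else ("pics/side0.png" if n[0]=="s" else "pics/top0.png")).astype(int)
    m=((im[:,:,0]-im[:,:,2]>45)&(im[:,:,0]-im[:,:,1]>35)&(im[:,:,1]<75)).astype(np.uint8);ce0=c.proj([.586,-.221,.107])[0]
    k,l,st,ce=cv2.connectedComponentsWithStats(m);print(n,ce0.round(1),[(ce[i].round(1).tolist(),st[i].tolist()) for i in range(1,k) if np.hypot(*(ce[i]-ce0))<15 and st[i,4]>5])
print("face img",F.round(4))
E
```

```text
20.5333 [ 0.5222233  -0.21022072  0.1947836 ] [-173.02878563    5.10865685 -178.70677587] [ 0.11  0.16 -0.14 -0.06  0.03 -0.03] 99.15049195289612 [-0.45207361  0.77476201 -2.15619754]
23.8 [23.8  -4.56 43.53 -0.23 -0.12 -0.1   0.57  0.07] 0.5588 
s9 [330.8 171.7] [([331.1, 171.5], [326, 167, 11, 10, 86])]
t9 [405.6 237. ] [([404.5, 237.5], [399, 232, 12, 12, 101])]
s0 [330.8 171.7] [([331.1, 171.5], [326, 167, 11, 10, 85])]
t0 [405.6 237. ] [([405.7, 237.5], [399, 232, 14, 12, 135])]
face img [ 0.5462 -0.2124  0.1762]
```

```bash
python3 -c "
from workcell import *
print(job_done())"
```

```text
the job is handed in; nothing more can be done
None
```

I pulled the bed out to its stop and lifted the brass punch from its nest. I handed the job in with the arm holding the punch's underside in front of the larger camera. By my measurements it is about 80 mm from the glass, centred to about 2 mm and square to about 1.5°. I did not re-photograph the press afterwards to confirm the bed and the steel punch.

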